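# Count to the third gap and push the tub in

## Robot

A 6-joint arm with a two-finger parallel gripper is mounted at the origin on the work surface. World frame = base frame: x ahead of the robot, y to its left, z up, the work surface at z = 0. Lengths are in m, angles in rad, forces in N, time in s.
With the tool pointing down it reaches from about 0.3 to 0.775 m from the base axis. Payload 14.6 kg.
Tool frame: the origin (TCP) lies on the centre line of the jaws, within the pads' length; the fingertips stand 17 mm ahead of it and the grasp point (between the pads) lies 2 mm behind it; z points along the fingers, x is the direction in which the jaws open and shut, and the axes are right-handed (so a half turn about z gives the same grasp; the last joint's range is limited). The gripper opens to 94 mm and grips with 3 to 60 N. Pads are 16 mm wide; open, the fingers measure 119 mm over their backs; the gripper's body (75 mm by 177 mm) begins 78 mm behind the grasp point.
Start: joints at [1.117, 0.3, 1.521, -0, 1.321, -0.067], TCP at [0.207, 0.509, 0.222] pointing down, gripper open.
Joint ranges: [-3.03, 3.03], [-0.79, 2.21], [0.23, 2.52], [-1.04, 4.18], [0, 3.07], [-2.55, 2.55]. Speed limits (rad/s): [2.22, 2.22, 2.57, 3.14, 3.14, 3.14].

## Interface

Orientations are given as [roll, pitch, yaw] about the fixed x, y, z axes, in that order (R = Rz(yaw) Ry(pitch) Rx(roll)).
In Python, from station import ctrl gives the robot as it stands. The module is installed in compiled form; this text tells all that it offers.
- The arm moves only by the tool drive_tool, never from a script. Its argument "increments" is a list of rows, each a list of 3 entries, a list of its own where there are three numbers: the turn, a rotation vector about the tool's x, y, z in degrees, then the shift along the tool's x, y, z in mm, then the opening, from 0 (shut) to 1 (fully open). In form: [[[ax, ay, az], [dx, dy, dz], hand], ...]. A call has 1 to 20 rows; each row shifts and turns the commanded pose from where the row before left it, along the tool's axes as they then stand; what a row does not reach is not made up. A row lasts 1/8 s, in which the tool goes at most 62.5 mm and 10.7 degrees, less where a joint would pass 70% of its speed; a pose out of reach is approached as far as the arm can. A call with a gripper value outside its range is refused whole. The fingers move at their own pace and stop on an object; "squeeze" is the grip in N (left out, the last holds). Time passes only in rows, so rows that do not move let the fingers close. It gives the time, the measured TCP pose, the force and the opening at its end, in the units of the state.
- ctrl.get_obs(): the state, without advancing time (a new reading comes with each control period).
- ctrl.camera(name): name is "scene" or "top" or "wrist"; returns the picture (400x640x3 uint8, red, green, blue); there is no depth.
- ctrl.calibration(name): a dict with "fx", "fy", "cx", "cy" (pixels), "k1" (the pictures are not rectified: a ray, as slopes to the right and down, at radius r is drawn at 1 + k1 r^2 times it, then the intrinsics apply), "rvec" (rotation vector, rad) and "tvec" (3), from world to camera coordinates, as OpenCV has them. Camera axes: x right, y down, z forward; pixel columns grow to the right and rows downward; lengths in m; the calibration is good to about 2 mm. A picture is of the moment at which its call begins: read the wrist's pose just before it. calibration takes no time and is no camera call; for the wrist camera it gives the pose at the moment of the call.
- ctrl.hand_in(): hands the job in, once; it reports no verdict.
The state is a dict: "time_s": time; "qpos": joint angles; "joint_vel": joint speeds; "tau": joint torques, N m; "ee_pos": TCP position; "eef_rot": TCP orientation; "force": force on the tool from outside, world axes, zero at the start; "moment": the same for the moment, N m; "grip_width": finger opening in m.
Only numpy, scipy, OpenCV 4.12 (cv2) and the standard library are available. Lean on these libraries where they do the work, as an engineer would, in place of code of your own. Each camera call takes 0.05 s, during which the arm holds its last target.

## Task

Starting at the end of the divider rack marked by the tall post, run a fingertip along the sprung tabs on its back rail, pressing down the first, second and third tab in that order and none beyond the third. Then push the round white lidded tub across the counter into that third gap until it is fully home against the back wall, upright. Only push it: do not lift or tip it, and leave everything else where it stands.

Things in the scene. Friction and masses are not known exactly. Their poses are not given: they have to be found in the camera images.
- rack: fixed divider rack, 328 mm long (y), 76 mm deep (x). Origin on the counter (z = 0) at mid-length; +x points into the gaps, away from the robot; z up. Seven grey dividers (4 mm thick, 18 mm high, x = -32 to +28 mm) at y = 0, +-54, +-108, +-162 mm make six gaps 50 mm clear, middles at y = +-27, +-81, +-135 mm. No floor: things slide in on the counter. Tins in the outermost gaps belong there.
- back_wall (a point): foot of the rack's aluminium back wall at mid-length, on the face that closes the gaps: x = +28 mm, y = 0, z = 0 in the rack's frame. The wall is 55 mm high and 16 mm thick (to x = +44 mm).
- rail (a point): middle of the rail of six white sprung tabs on the back wall, at crown height 80 mm (rack frame x = +36 mm, y = 0). One tab behind each gap, same y: a dome curved along y (radius 40 mm, 51 long, 18 deep), valleys 9 mm lower. Tabs go straight down (0.7 N to start, 0.45 N per mm), spring back, and let a fingertip held about 5 mm below crown height slide from one to the next.
- post: fixed upright post at one end of the rack (either end), which marks where counting begins: round foot, 10 mm rod, black 20 mm ball, 102 mm tall; origin on the counter under its middle, at x = +36 mm and y = +190 or -190 mm in the rack's frame. A low 30 mm stub (26 mm across) stands at the other end.
- tub_center (a point): centre (24 mm above its underside) of the round white lidded tub, 44 mm across, 48 mm high, 0.11 to 0.22 kg, standing loose on the counter in front of the rack; z along its axis. Fully home in a gap, its centre is at x = +6 mm in the rack's frame.
- tab1 (a joint): how far sprung tab 1 is pressed down (m): 0 at rest, 0.010 at its stop; pressed from 0.0025 on. Tab 1 stands on the rack's back wall behind the gap whose middle is at y = +135 mm in the rack's frame.
- tab2 (a joint): how far sprung tab 2 is pressed down (m): 0 at rest, 0.010 at its stop; pressed from 0.0025 on. Tab 2 stands on the rack's back wall behind the gap whose middle is at y = +81 mm in the rack's frame.
- tab3 (a joint): how far sprung tab 3 is pressed down (m): 0 at rest, 0.010 at its stop; pressed from 0.0025 on. Tab 3 stands on the rack's back wall behind the gap whose middle is at y = +27 mm in the rack's frame.
- tab4 (a joint): how far sprung tab 4 is pressed down (m): 0 at rest, 0.010 at its stop; pressed from 0.0025 on. Tab 4 stands on the rack's back wall behind the gap whose middle is at y = -27 mm in the rack's frame.
- tab5 (a joint): how far sprung tab 5 is pressed down (m): 0 at rest, 0.010 at its stop; pressed from 0.0025 on. Tab 5 stands on the rack's back wall behind the gap whose middle is at y = -81 mm in the rack's frame.
- tab6 (a joint): how far sprung tab 6 is pressed down (m): 0 at rest, 0.010 at its stop; pressed from 0.0025 on. Tab 6 stands on the rack's back wall behind the gap whose middle is at y = -135 mm in the rack's frame.
- tin_a: bystander: square steel tin, 38 x 38 mm, 40 mm high, in an outermost gap of the rack; origin under its middle
- tin_b: bystander: the same tin in the outermost gap at the other end; origin under its middle
- cup: bystander: clear open cup, 80 mm across, 95 mm high; origin under its middle
- bowl: bystander: white bowl, 120 mm across, 50 mm high; origin under its middle
- syrup: bystander: amber bottle, 60 mm across, 170 mm high; origin under its middle
- jigger: bystander: steel waisted measure, 46 mm across, 80 mm high; origin under its middle
- spoon: bystander: spoon lying on the counter, about 0.2 m long; origin under its middle
- tub: the same tub; origin at the centre of its underside
There are look-alikes about, which are no part of the job. Leave any pink look-alike of the post alone.

How it is judged:
On the way, in this order (a step that is already met when the one before it is completed fails the run):
1. the first tab from the post's end is pressed at least 2.5 mm (((y of post in the frame of rack above 0 m and value of joint tab1 above 0.0025 m) or (y of post in the frame of rack below 0 m and value of joint tab6 above 0.0025 m))), for 0.05 s.
2. the second tab from the post's end is pressed at least 2.5 mm (((y of post in the frame of rack above 0 m and value of joint tab2 above 0.0025 m) or (y of post in the frame of rack below 0 m and value of joint tab5 above 0.0025 m))), for 0.05 s.
3. the third tab from the post's end is pressed at least 2.5 mm (((y of post in the frame of rack above 0 m and value of joint tab3 above 0.0025 m) or (y of post in the frame of rack below 0 m and value of joint tab4 above 0.0025 m))), for 0.05 s.
4. the tub stands fully home in the third gap from the post's end (((y of post in the frame of rack above 0 m and y of tub_center in the frame of rack between 0.021 and 0.033 m) or (y of post in the frame of rack below 0 m and y of tub_center in the frame of rack between -0.033 and -0.021 m)) and x of tub_center in the frame of rack above 0.002 m and angle between tub_center's own z axis and vertical below 0.1 rad and height (world z) of tub_center below 0.028 m), for 0.2 s.
At the end, for the whole second after the job is handed in: the tub stands upright (within 0.1 rad), on the counter and at rest in the third gap counted from the post's end, its centre within 6 mm of the gap's middle line and the tub within 4 mm of the back wall (all of step 4 and linear speed of tub below 0.01 m/s); the robot touches nothing.
It fails at once if a tab beyond the third is pressed 4 mm or more ((y of post in the frame of rack above 0 m and value of joint any of tab4, tab5, tab6 above 0.004 m) or (y of post in the frame of rack below 0 m and value of joint any of tab3, tab2, tab1 above 0.004 m)).
It fails at once if the tub is lifted more than 8 mm (height (world z) of tub_center above 0.032 m).
It fails at once if the tub is tipped more than 0.35 rad (angle between tub_center's own z axis and vertical above 0.35 rad).
It fails at once if a bystander (tins in the outer gaps, cup, bowl, syrup bottle, jigger, spoon) is moved more than 20 mm (distance of any of tin_a, tin_b, cup, bowl, syrup, jigger, spoon from where it was at the start of the episode above 0.02 m).
It also fails if it takes over 66 s, if anything falls off the work surface, if the arm or the gripper's body presses on something with over 40 N, if the wrist force passes 120 N, or if a joint passes its speed limit or range.

## Working session

There is one attempt and no reset: what is moved stays moved. The work goes in short steps, Python scripts to look and compute and a tool call to move; the robot and the scene stay as the last step left them, time stands still between calls to the robot, and variables do not carry over. Pictures are saved under pics/ and viewed, and the job is handed in when it is done.

Besides the shell and the picture viewer there is one more tool, called after "Call:" by a JSON object that holds its "fn" and its "kwargs", one argument or row to a line. drive_tool: Moves the arm, as the interface text tells. Its arguments: {"type":"object","properties":{"increments":{"type":"array"},"squeeze":{"type":"number"}},"required":["increments"]}

```bash
mkdir -p pics; python3 - <<'E'
from station import ctrl
import cv2
o=ctrl.get_obs();print(o)
for n in ("scene","top","wrist"):
    im=ctrl.camera(n);cv2.imwrite(f"pics/{n}0.png",im[:,:,::-1]);print(n,ctrl.calibration(n))
E
```

```text
{'time_s': 0.0, 'qpos': array([ 1.11742750e+00,  3.00499707e-01,  1.52158138e+00, -1.47041751e-05,
        1.32066804e+00, -6.66012004e-02]), 'joint_vel': array([ 7.70400167e-05,  4.07316132e-04,  5.83585175e-04,  1.78788340e-04,
       -3.48284199e-04, -3.28154694e-05]), 'tau': array([-1.97250342e-04, -5.31815171e+01, -3.52735591e+01,  7.08271447e-02,
        2.44565407e-02, -3.11419490e-05]), 'ee_pos': array([0.20736142, 0.50915809, 0.22187049]), 'eef_rot': array([-3.14152990e+00,  1.15486018e-03,  1.18403239e+00]), 'force': array([ 0.54376251, -0.50179834,  0.26448517]), 'moment': array([-0.03194481,  0.02062666,  0.04638101]), 'grip_width': 0.09380463395368266}
scene {'fx': 396.8863273196901, 'fy': 396.8863273196901, 'cx': 323.9825434812619, 'cy': 200.85713012529584, 'k1': -0.011823992734707033, 'rvec': array([ 0.70738826,  2.53778268, -1.18338146]), 'tvec': array([ 0.4874533 , -0.105712  ,  1.27854513])}
top {'fx': 507.5611476648152, 'fy': 507.5611476648152, 'cx': 320.673927357561, 'cy': 198.71658696387294, 'k1': 0.0055325106118371955, 'rvec': array([ 2.14008439, -2.09741193,  0.21094565]), 'tvec': array([-0.05687358,  0.57711827,  1.31967885])}
wrist {'fx': 344.56148203046376, 'fy': 344.56148203046376, 'cx': 316.69090141382515, 'cy': 196.29390698414753, 'k1': -0.039496753148801855, 'rvec': array([-2.40450842, -1.61831261, -0.22759374]), 'tvec': array([-0.54796501, -0.03009499,  0.39348673])}
```

View pics/scene0.png

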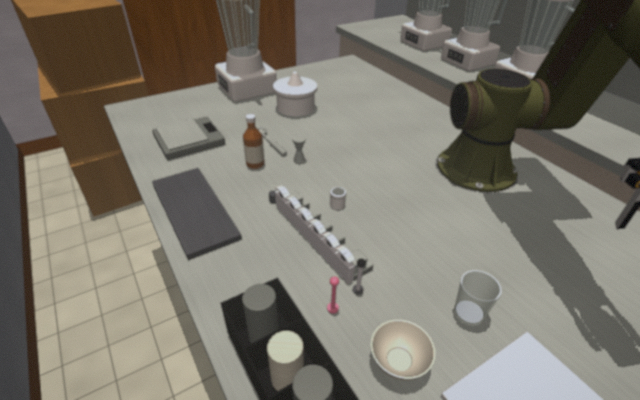

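View pics/top0.png

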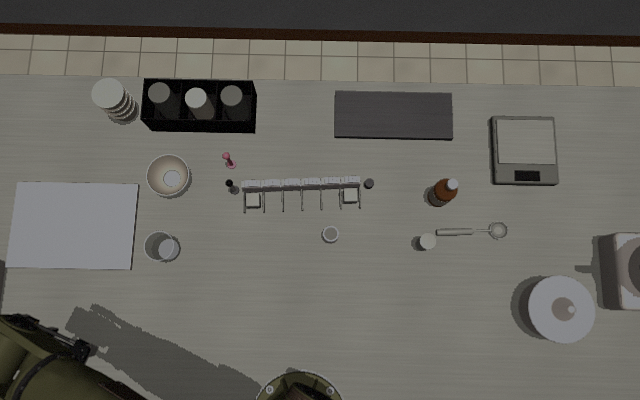

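View pics/wrist0.png

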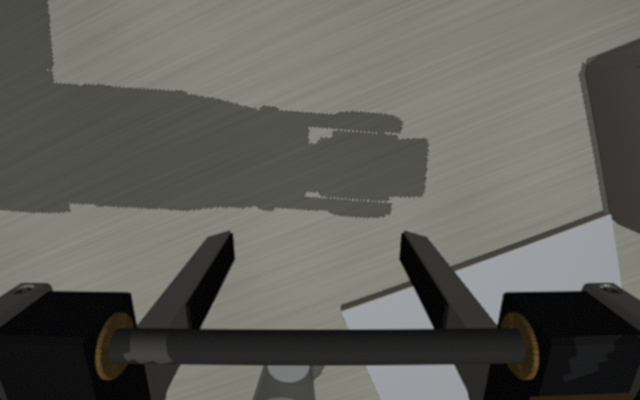

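```bash
cat > h.py <<'E'
import numpy as np,cv2
from station import ctrl
def cam(n):
    c=ctrl.calibration(n);R=cv2.Rodrigues(np.array(c['rvec']))[0];return c,R,np.array(c['tvec'])
def ray(n,u,v,C=None):
    c,R,t=C or cam(n)
    x=np.array([(u-c['cx'])/c['fx'],(v-c['cy'])/c['fy']]);y=x.copy()
    for _ in range(20): y=x/(1+c['k1']*(y@y))
    return -R.T@t, R.T@np.array([y[0],y[1],1.])
def atz(n,u,v,z,C=None):
    o,d=ray(n,u,v,C);return o+d*(z-o[2])/d[2]
def proj(n,P,C=None):
    c,R,t=C or cam(n);P=np.atleast_2d(P)@R.T+t
    s=P[:,:2]/P[:,2:];s=s*(1+c['k1']*(s**2).sum(1,keepdims=True))
    return s*[c['fx'],c['fy']]+[c['cx'],c['cy']]
E
python3 - <<'E'
from h import *
t=cv2.imread('pics/top0.png');s=cv2.imread('pics/scene0.png')
cv2.imwrite('pics/topc.png',cv2.resize(t[145:250,215:390],None,fx=4.5,fy=4.5,interpolation=cv2.INTER_CUBIC))
cv2.imwrite('pics/scenec.png',cv2.resize(s[170:320,255:405],None,fx=4,fy=4,interpolation=cv2.INTER_CUBIC))
for nm,u,v,z in [('post ball',229,183,.092),('stub',369,183,.03),('tub',330,233,.048),('pink',226,155,.09)]: print(nm,atz('top',u,v,z))
E
```

```text
post ball [0.60874151 0.19905038 0.092     ]
stub [ 0.63091135 -0.17890167  0.03      ]
tub [ 0.48629143 -0.07222322  0.048     ]
pink [0.68622721 0.21172331 0.09      ]
```

View pics/topc.png

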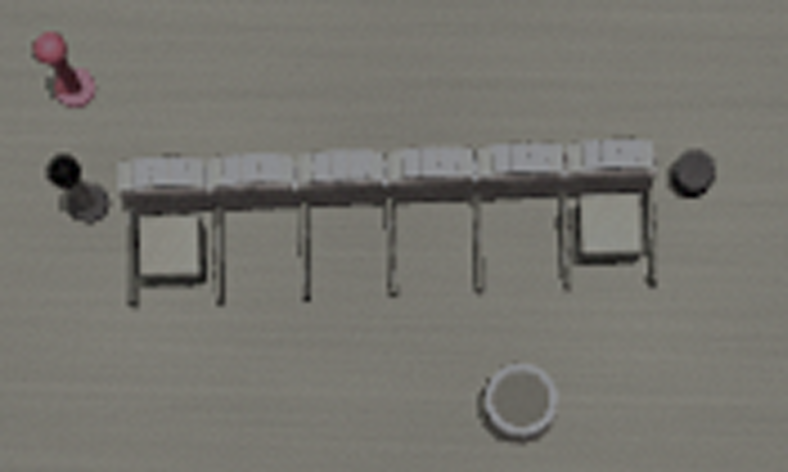

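View pics/scenec.png

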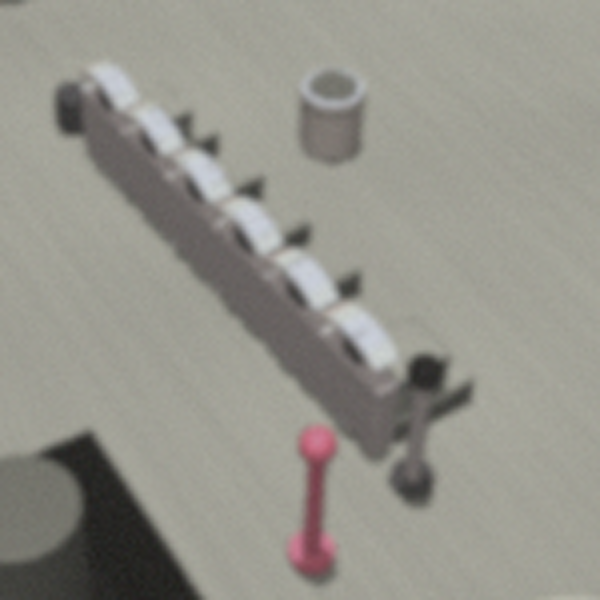

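```bash
cat > fit.py <<'E'
from h import *
from scipy.optimize import least_squares
ys=[162,108,54,0,-54,-108,-162]
obs=[]
def T(x,y): return (215+(x+.5)/4.5-.5,145+(y+.5)/4.5-.5)
def S(x,y): return (255+(x+.5)/4-.5,170+(y+.5)/4-.5)
for (x,y),yy in zip([(133,304),(221,303),(307,299),(393,294),(479,291),(567,288),(652,285)],ys): obs.append(('top',T(x,y),(-32,yy,18)))
obs+=[('top',T(64,171),(36,190,92)),('top',T(692,172),(36,-190,30)),
('scene',S(425,373),(36,190,92)),('scene',S(411,490),(36,190,0)),('scene',S(378,460),(44,164,0)),('scene',S(70,88),(36,-190,30))]
C={n:cam(n) for n in('top','scene')}
def W(p,P):
    c,s=np.cos(p[2]),np.sin(p[2]);P=np.array(P,float)/1000
    return np.array([p[0]+c*P[0]-s*P[1],p[1]+s*P[0]+c*P[1],P[2]])
def f(p): return np.concatenate([proj(n,W(p,P),C[n])[0]-uv for n,uv,P in obs])
r=least_squares(f,[.6,.01,0],loss='soft_l1');print(r.x);print(r.fun.reshape(-1,2).round(1))
E
python3 - <<'E'
from fit import *
p=r.x
print('tub top view',T(519,400),atz('top',*T(519,400),.048,C['top']),'scene',atz('scene',*S(333,88),.048,C['scene']))
print('campos',[(-C[n][1].T@C[n][2]).round(3) for n in C])
for k,P in dict(tub3home=(6,27,24),tab1=(36,135,80),tab2=(36,81,80),tab3=(36,27,80),post=(36,190,0)).items(): print(k,W(p,P).round(4))
for n,uv in [('cup',(162,246)),('bowl',(168,176)),('jigger',(428,241)),('syrup',(440,196))]: print(n,atz('top',*uv,.05).round(3))
E
```

```text
[0.58471439 0.00886875 0.06110027]
[[-0.9  0.2]
 [-1.  -0.3]
 [-0.6 -0.2]
 [-0.3  0.1]
 [ 0.  -0. ]
 [-0.1 -0.1]
 [ 0.4 -0.2]
 [-0.5  0.3]
 [ 0.5 -0.3]
 [-0.1 -0.5]
 [ 0.1 -2.4]
 [-1.6 -0.9]
 [ 0.7  0.5]]
tub top view (329.94444444444446, 233.5) [ 0.48493346 -0.07209549  0.048     ] scene [ 0.48640337 -0.07022208  0.048     ]
campos [array([ 0.309, -0.045,  1.407]), array([0.983, 0.629, 0.723])]
tub3home [0.5891 0.0362 0.024 ]
tab1 [0.6124 0.1458 0.08  ]
tab2 [0.6157 0.0919 0.08  ]
tab3 [0.619 0.038 0.08 ]
post [0.609  0.2007 0.    ]
cup [0.442 0.376 0.05 ]
bowl [0.635 0.375 0.05 ]
jigger [ 0.47  -0.335  0.05 ]
syrup [ 0.594 -0.371  0.05 ]
```

```bash
cat >> h.py <<'E'
from scipy.spatial.transform import Rotation as Ro
def tool(): 
    o=ctrl.get_obs();return o['ee_pos'],Ro.from_euler('xyz',o['eef_rot']).as_matrix(),o
def plan(goal,yaw):
    """tool-frame shift (mm) and tool z-turn (deg) to get to goal, yaw (pointing down); shift taken before turning"""
    p,R,o=tool();d=R.T@(np.array(goal)-p)*1000
    Rg=Ro.from_euler('xyz',[np.pi,0,yaw]).as_matrix()
    print('at',p.round(4),'rot',o['eef_rot'].round(4),'shift',d.round(1),'turn',np.degrees(Ro.from_matrix(R.T@Rg).as_rotvec()).round(2),'| after-turn axes shift',(Rg.T@(np.array(goal)-p)*1000).round(1), 't',o['time_s'],'F',o['force'].round(1),'w',round(o['grip_width'],4))
E
python3 - <<'E'
from h import *
p,R,o=tool();c,Rc,t=cam('wrist')
print('cam in tool',R.T@(-Rc.T@t-p),'axis',R.T@Rc.T[:,2],'right',R.T@Rc.T[:,0])
plan([.45,.05,.25],.061)
E
```

```text
cam in tool [-0.00145832 -0.08079523 -0.16347703] axis [-4.71508589e-04  2.78033506e-01  9.60571261e-01] right [ 9.99999610e-01 -5.86752683e-04  6.60695709e-04]
at [0.2074 0.5092 0.222 ] rot [-3.1415e+00  8.0000e-04  1.1840e+00] shift [-333.8  397.9  -27.7] turn [2.000e-02 5.000e-02 6.434e+01] | after-turn axes shift [214.2 473.1 -28. ] t 0.15 F [ 0.6 -0.5 -0.8] w 0.0938
```

```bash
python3 - <<'E'
from h import *
plan([.50,.15,.28],.061)
E
```

```text
at [0.2074 0.5092 0.222 ] rot [-3.1415e+00  8.0000e-04  1.1840e+00] shift [-222.3  406.5  -57.8] turn [2.000e-02 5.000e-02 6.434e+01] | after-turn axes shift [270.2 376.4 -58. ] t 0.15 F [ 0.6 -0.5 -0.8] w 0.0938
```

Call:
{"fn": "drive_tool", "kwargs": {
  "increments": [
    [[0, 0, 0], [-10, 20, -10], 1],
    [[0, 0, 0], [-20, 40, -10], 1],
    [[0, 0, 0], [-28, 50, -10], 1],
    [[0, 0, 0], [-28, 50, -10], 1],
    [[0, 0, 0], [-28, 50, -10], 1],
    [[0, 0, 0], [-28, 50, -8], 1],
    [[0, 0, 0], [-28, 50, 0], 1],
    [[0, 0, 0], [-28, 50, 0], 1],
    [[0, 0, 0], [-20, 36, 0], 1],
    [[0, 0, 0], [-4, 10, 0], 1],
    [[0, 0, 9.2], [0, 0, 0], 1],
    [[0, 0, 9.2], [0, 0, 0], 1],
    [[0, 0, 9.2], [0, 0, 0], 1],
    [[0, 0, 9.2], [0, 0, 0], 1],
    [[0, 0, 9.2], [0, 0, 0], 1],
    [[0, 0, 9.2], [0, 0, 0], 1],
    [[0, 0, 9.1], [0, 0, 0], 1],
    [[0, 0, 0], [0, 0, 0], 1],
    [[0, 0, 0], [0, 0, 0], 1]
  ]
}}

```text
time_s: 2.52
ee_pos: [0.4995, 0.151, 0.2804]
eef_rot: [-3.142, 0.0, 0.066]
force: [-0.2, 0.2, -0.8]
grip_width: 0.0942
```

```bash
python3 - <<'E'
from h import *
plan([.50,.15,.28],.061)
C=cam('wrist');im=ctrl.camera('wrist')[:,:,::-1];cv2.imwrite('pics/w1.png',im);import pickle;pickle.dump(C,open('w1.pkl','wb'))
E
```

```text
at [0.4995 0.151  0.2804] rot [-3.1416e+00  1.0000e-04  6.5800e-02] shift [0.4 1.  0.4] turn [-0.    0.01  0.28] | after-turn axes shift [0.4 1.  0.4] t 2.525 F [-0.2  0.2 -0.8] w 0.0942
```

View pics/w1.png

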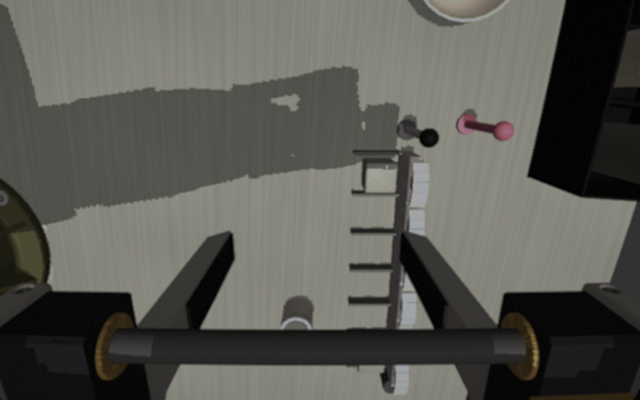

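```bash
python3 - <<'E'
from h import *
t=cv2.imread('pics/w1.png')
cv2.imwrite('pics/w1c.png',cv2.resize(t[115:335,270:450],None,fx=2.7,fy=2.7,interpolation=cv2.INTER_CUBIC))
cv2.imwrite('pics/w1d.png',cv2.resize(t[115:245,340:450],None,fx=4.5,fy=4.5,interpolation=cv2.INTER_CUBIC))
E
```

```text
(no output)
```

View pics/w1d.png

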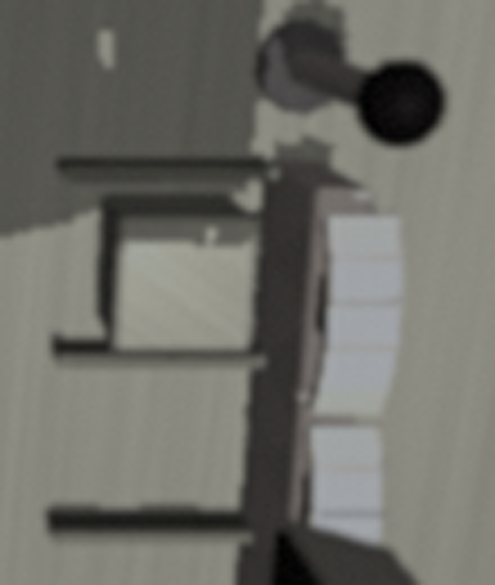

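View pics/w1c.png

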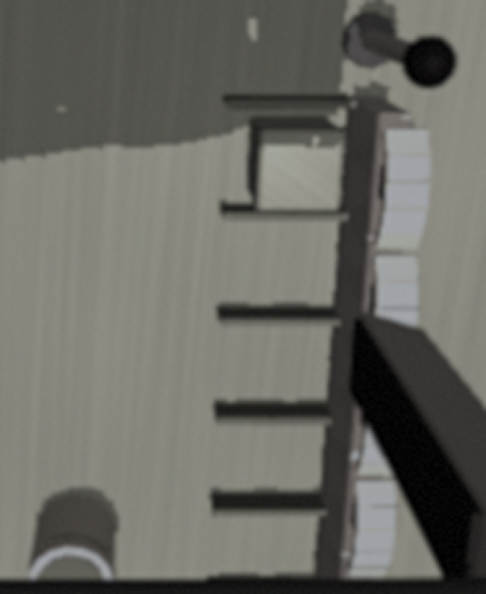

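```bash
python3 - <<'E'
import pickle
import fit; from fit import *
C['wrist']=pickle.load(open('w1.pkl','rb'))
def V(x,y): return (270+(x+.5)/2.7-.5,115+(y+.5)/2.7-.5)
def V2(x,y): return (340+(x+.5)/4.5-.5,115+(y+.5)/4.5-.5)
w=[('wrist',V(*a),(-32,b,18)) for a,b in [((224,100),162),((221,209),108),((218,315),54),((215,411),0),((211,504),-54)]]
w+=[('wrist',V2(400,103),(36,190,92))]
full=obs+w
for name,o in (('wrist',w),('all',full)):
    fit.obs=o; r=least_squares(f,[.6,.01,0],loss='soft_l1');print(name,r.x);print(f(r.x).reshape(-1,2).round(1).tolist())
    for k,P in dict(tub3home=(6,27,24),tab1=(36,135,80),tab2=(36,81,80),tab3=(36,27,80)).items(): print(k,W(r.x,P).round(4))
# tub
print('tub', atz('wrist',*V(72,585),.048,C['wrist']))
E
```

```text
[0.58471439 0.00886875 0.06110027]
[[-0.9  0.2]
 [-1.  -0.3]
 [-0.6 -0.2]
 [-0.3  0.1]
 [ 0.  -0. ]
 [-0.1 -0.1]
 [ 0.4 -0.2]
 [-0.5  0.3]
 [ 0.5 -0.3]
 [-0.1 -0.5]
 [ 0.1 -2.4]
 [-1.6 -0.9]
 [ 0.7  0.5]]
wrist [0.58503536 0.00939169 0.05996275]
[[0.6, -1.1], [0.2, 0.4], [-0.1, 0.4], [-0.4, 1.4], [-0.2, 1.1], [-0.1, -2.8]]
tub3home [0.5894 0.0367 0.024 ]
tab1 [0.6129 0.1463 0.08  ]
tab2 [0.6161 0.0924 0.08  ]
tab3 [0.6194 0.0385 0.08  ]
all [0.58495005 0.00917625 0.06000446]
[[-1.0, 0.1], [-1.1, -0.5], [-0.7, -0.3], [-0.4, 0.0], [-0.1, -0.1], [-0.2, -0.2], [0.3, -0.3], [-0.5, 0.1], [0.4, -0.3], [-0.2, -0.3], [-0.0, -2.2], [-1.7, -0.7], [0.7, 0.5], [0.5, -1.0], [0.1, 0.6], [-0.2, 0.5], [-0.4, 1.5], [-0.3, 1.3], [-0.2, -2.6]]
tub3home [0.5893 0.0365 0.024 ]
tab1 [0.6128 0.1461 0.08  ]
tab2 [0.616  0.0922 0.08  ]
tab3 [0.6193 0.0383 0.08  ]
tub [ 0.48658473 -0.07661041  0.048     ]
```

```bash
python3 - <<'E'
from h import *
plan([.6127,.1481,.110],.060)
E
```

```text
at [0.4996 0.1509 0.2804] rot [-3.1416e+00  2.0000e-04  6.5100e-02] shift [112.7  10.2 170.4] turn [-0.    0.01  0.29] | after-turn axes shift [112.8   9.6 170.4] t 2.575 F [-0.4  0.1 -0.3] w 0.0937
```

Call:
{"fn": "drive_tool", "kwargs": {
  "increments": [
    [[0, 0, 0.3], [12, 2, 0], 0],
    [[0, 0, 0], [30, 3, 0], 0],
    [[0, 0, 0], [35, 3, 0], 0],
    [[0, 0, 0], [25, 1.5, 10], 0],
    [[0, 0, 0], [10.7, 0, 30], 0],
    [[0, 0, 0], [0, 0, 40], 0],
    [[0, 0, 0], [0, 0, 40], 0],
    [[0, 0, 0], [0, 0, 30], 0],
    [[0, 0, 0], [0, 0, 15], 0],
    [[0, 0, 0], [0, 0, 5], 0],
    [[0, 0, 0], [0, 0, 0], 0],
    [[0, 0, 0], [0, 0, 0], 0]
  ]
}}

```text
time_s: 4.08
ee_pos: [0.6133, 0.1476, 0.1116]
eef_rot: [-3.141, -0.002, 0.057]
force: [-0.7, 0.6, -0.7]
grip_width: 0.0005
```

```bash
python3 - <<'E'
from h import *
plan([.6128,.1461,.091],.060)
C=cam('wrist');im=ctrl.camera('wrist')[:,:,::-1]
s=ctrl.camera('scene')[:,:,::-1]
a=np.vstack([cv2.resize(im[100:400,200:520],(640,600))]);b=cv2.resize(s[200:310,300:400],(545,600),interpolation=cv2.INTER_CUBIC)
cv2.imwrite('pics/a2.png',cv2.resize(np.hstack([a,b]),(800,405)))
E
```

```text
at [0.6133 0.1476 0.1116] rot [-3.1414e+00 -1.8000e-03  5.6600e-02] shift [-0.6  1.5 20.6] turn [-0.01 -0.1  -0.19] | after-turn axes shift [-0.6  1.5 20.6] t 4.075 F [-0.7  0.6 -0.7] w 0.0005
```

View pics/a2.png

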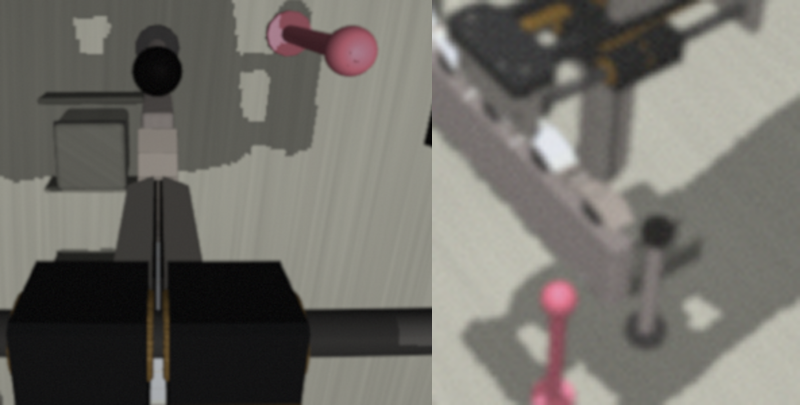

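```bash
python3 - <<'E'
from h import *
p,R,o=tool()
for q in ([0,0,.017],[.0125,.008,.017],[.0125,-.008,.017],[-.0125,-.008,.017]): 
  P=p+R@np.array(q); print(P.round(4),proj('scene',P)[0], ((proj('scene',P)[0]-[300,200])*[545/100,600/110])*.675+[432,0])
print(((proj('scene',[.6128,.1461,.08])[0]-[300,200])*[545/100,600/110])*.675+[432,0])
E
```

```text
[0.6131 0.1476 0.0943] [345.12280965 246.55108415] [597.995536   171.39262799]
[0.6261 0.1404 0.0943] [338.34757573 246.64515545] [573.07114423 171.73898141]
[0.6251 0.1563 0.0943] [342.76797697 251.12447985] [589.33269529 188.23103945]
[0.6002 0.1549 0.0943] [351.88665608 246.45685451] [622.87803604 171.0456916 ]
[595.6531589  186.17826081]
```

Call:
{"fn": "drive_tool", "kwargs": {
  "increments": [
    [[0, 0, 0.2], [-0.5, 1.5, 8], 0],
    [[0, 0, 0], [0, 0, 7], 0],
    [[0, 0, 0], [0, 0, 4], 0],
    [[0, 0, 0], [0, 0, 1], 0],
    [[0, 0, 0], [0, 0, 0], 0],
    [[0, 0, 0], [0, 0, 0], 0]
  ]
}}

```text
time_s: 4.92
ee_pos: [0.6124, 0.1459, 0.0907]
eef_rot: [3.141, 0.0, 0.053]
force: [-2.2, -2.2, 2.8]
grip_width: 0.0004
```

```bash
python3 - <<'E'
from h import *
plan([.6128,.1461,.091],.060)
E
```

```text
at [0.6124 0.1459 0.0907] rot [3.1414 0.     0.0531] shift [ 0.4 -0.1 -0.3] turn [ 0.01  0.   -0.4 ] | after-turn axes shift [ 0.4 -0.1 -0.3] t 4.925 F [-2.2 -2.2  2.8] w 0.0004
```

Call:
{"fn": "drive_tool", "kwargs": {
  "increments": [
    [[0, 0, -0.4], [0, 2, -0.6], 0],
    [[0, 0, 0], [0, 5, 0], 0],
    [[0, 0, 0], [0, 6, 0], 0],
    [[0, 0, 0], [0, 6, 0], 0],
    [[0, 0, 0], [0, 6, 0], 0],
    [[0, 0, 0], [0, 6, 0], 0],
    [[0, 0, 0], [0, 6, 0], 0],
    [[0, 0, 0], [0, 6, 0], 0],
    [[0, 0, 0], [0, 6, 0], 0],
    [[0, 0, 0], [0, 4, 0], 0],
    [[0, 0, 0], [0, 1, 0], 0],
    [[0, 0, 0], [0, 0, 0], 0]
  ]
}}

```text
time_s: 6.42
ee_pos: [0.6156, 0.0919, 0.091]
eef_rot: [3.141, -0.0, 0.06]
force: [-0.3, 0.1, 2.9]
grip_width: 0.0006
```

```bash
python3 - <<'E'
from h import *
plan([.6160,.0922,.0915],.060)
plan([.6193,.0383,.0915],.060)
E
```

```text
at [0.6156 0.0919 0.091 ] rot [ 3.1412 -0.      0.06  ] shift [ 0.4 -0.3 -0.5] turn [ 0.02 -0.   -0.  ] | after-turn axes shift [ 0.4 -0.3 -0.5] t 6.425 F [-0.3  0.1  2.9] w 0.0006
at [0.6156 0.0919 0.091 ] rot [ 3.1412 -0.      0.06  ] shift [ 0.5 53.7 -0.4] turn [ 0.02 -0.   -0.  ] | after-turn axes shift [ 0.5 53.7 -0.5] t 6.425 F [-0.3  0.1  2.9] w 0.0006
```

Call:
{"fn": "drive_tool", "kwargs": {
  "increments": [
    [[0, 0, 0], [0, 3, 0], 0],
    [[0, 0, 0], [0, 6, 0], 0],
    [[0, 0, 0], [0, 6, 0], 0],
    [[0, 0, 0], [0, 6, 0], 0],
    [[0, 0, 0], [0, 6, 0], 0],
    [[0, 0, 0], [0, 6, 0], 0],
    [[0, 0, 0], [0, 6, 0], 0],
    [[0, 0, 0], [0, 6, 0], 0],
    [[0, 0, 0], [0, 5, 0], 0],
    [[0, 0, 0], [0, 2.5, 0], 0],
    [[0, 0, 0], [0, 0.5, 0], 0],
    [[0, 0, 0], [0, 0, 0], 0],
    [[0, 0, 0], [0, 0, 0], 0]
  ]
}}

```text
time_s: 8.05
ee_pos: [0.6188, 0.0391, 0.0911]
eef_rot: [3.141, -0.0, 0.06]
force: [-0.9, 0.6, 3.7]
grip_width: 0.0006
```

```bash
python3 - <<'E'
from h import *
plan([.6193,.0383,.150],.060)
E
```

```text
at [0.6188 0.0391 0.0911] rot [ 3.1412e+00 -1.0000e-04  6.0100e-02] shift [  0.4   0.9 -58.9] turn [ 0.02 -0.01  0.01] | after-turn axes shift [  0.4   0.8 -58.9] t 8.05 F [-0.9  0.6  3.7] w 0.0006
```

Call:
{"fn": "drive_tool", "kwargs": {
  "increments": [
    [[0, 0, 0], [0, 0, -10], 0],
    [[0, 0, 0], [0, 0, -30], 0],
    [[0, 0, 0], [-10, 0, -40], 0],
    [[0, 0, 0], [-25, 5, -30], 0.28],
    [[0, 0, 0], [-30, 10, -20], 0.28],
    [[0, 0, 0], [-35, 10, -20], 0.28],
    [[0, 0, 0], [-35, 10, -10], 0.28],
    [[0, 0, 0], [-30, 10, 0], 0.28],
    [[0, 0, 0], [-20, 3, 0], 0.28],
    [[0, 0, 0], [-5, 0, 0], 0.28],
    [[0, 0, 0], [0, 0, 0], 0.28]
  ]
}}

```text
time_s: 9.43
ee_pos: [0.4323, -0.02, 0.2514]
eef_rot: [3.141, -0.001, 0.06]
force: [-0.0, -0.4, -0.5]
grip_width: 0.026
```

```bash
python3 - <<'E'
from h import *
plan([.43,0,.25],.060)
C=cam('wrist');im=ctrl.camera('wrist')[:,:,::-1];cv2.imwrite('pics/w3.png',im);import pickle;pickle.dump(C,open('w3.pkl','wb'))
E
```

```text
at [ 0.4323 -0.02    0.2514] rot [ 3.1414e+00 -5.0000e-04  6.0000e-02] shift [ -1.1 -20.1   1.4] turn [ 0.01 -0.03 -0.  ] | after-turn axes shift [ -1.1 -20.1   1.4] t 9.425 F [-0.  -0.4 -0.5] w 0.026
```

View pics/w3.png

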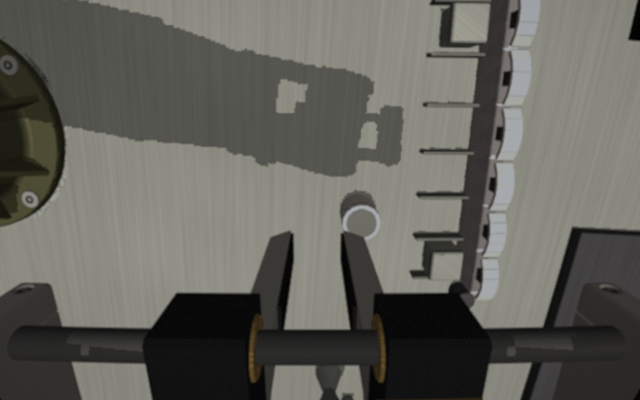

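```bash
python3 - <<'E'
from h import *
import pickle
C=pickle.load(open('w3.pkl','rb'))
im=cv2.imread('pics/w3.png')
cv2.imwrite('pics/w3c.png',cv2.resize(im[180:250,320:430],None,fx=6,fy=6,interpolation=cv2.INTER_CUBIC))
t=atz('wrist',361,222,.048,C);print(t)
th=np.linspace(0,2*np.pi,9)
print(proj('wrist',np.c_[t[0]+.022*np.cos(th),t[1]+.022*np.sin(th),th*0+.048],C).round(1).tolist())
c,s=np.cos(.06),np.sin(.06)
for y in (108,54,0,-54,-108):
  P=[.585-.032*c-s*y/1000,.0092-.032*s+c*y/1000,.018];print(y,proj('wrist',P,C)[0].round(1))
d=t[:2]-[.585,.0092];print('rack',c*d[0]+s*d[1],-s*d[0]+c*d[1])
E
```

```text
[ 0.48563226 -0.07397092  0.048     ]
[[380.3, 223.1], [376.1, 209.8], [362.9, 203.5], [348.5, 208.2], [341.7, 220.9], [346.2, 234.0], [359.1, 239.9], [373.2, 235.5], [380.3, 223.1]]
108 [430.2  51. ]
54 [426.2 102.4]
0 [422.3 150.4]
-54 [418.5 195.2]
-108 [414.9 236.8]
rack -0.10417619378269162 -0.07706276891860402
```

View pics/w3c.png

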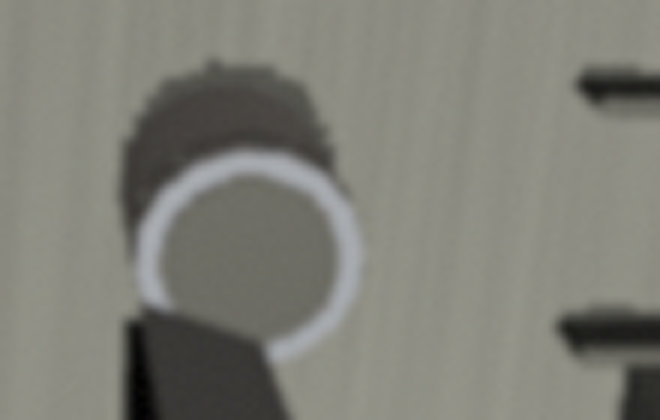

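```bash
cat >> h.py <<'E'
def RW(x,y,z): 
    c,s=np.cos(.06),np.sin(.06);return np.array([.585+(c*x-s*y)/1000,.0092+(s*x+c*y)/1000,z])
def toR(P):
    c,s=np.cos(.06),np.sin(.06);d=(np.asarray(P)[:2]-[.585,.0092])*1000;return np.array([c*d[0]+s*d[1],-s*d[0]+c*d[1]]).round(1)
E
python3 - <<'E'
from h import *
plan(RW(-104,-125,.041),.06)
E
```

```text
at [ 0.4325 -0.02    0.2512] rot [ 3.1415e+00 -1.0000e-04  6.0100e-02] shift [ 50.  105.  210.2] turn [ 0.   -0.01  0.01] | after-turn axes shift [ 50.  105.  210.2] t 9.475 F [ 1.5 -0.4 -0.1] w 0.0265
```

Call:
{"fn": "drive_tool", "kwargs": {
  "increments": [
    [[0, 0, 0], [10, 20, 0], 0.28],
    [[0, 0, 0], [20, 40, 0], 0.28],
    [[0, 0, 0], [15, 35, 15], 0.28],
    [[0, 0, 0], [5, 10, 35], 0.28],
    [[0, 0, 0], [0, 0, 45], 0.28],
    [[0, 0, 0], [0, 0, 45], 0.28],
    [[0, 0, 0], [0, 0, 40], 0.28],
    [[0, 0, 0], [0, 0, 20], 0.28],
    [[0, 0, 0], [0, 0, 8], 0.28],
    [[0, 0, 0], [0, 0, 2], 0.28],
    [[0, 0, 0], [0, 0, 0], 0.28]
  ]
}}

```text
time_s: 10.85
ee_pos: [0.4887, -0.122, 0.0417]
eef_rot: [3.141, -0.001, 0.06]
force: [-0.0, 0.4, -0.4]
grip_width: 0.0265
```

```bash
python3 - <<'E'
from h import *
plan(RW(-104,-103,.041),.06);plan(RW(-104,1,.041),.06)
print(toR(tool()[0]))
E
```

```text
at [ 0.4887 -0.122   0.0417] rot [ 3.1412e+00 -1.0000e-03  6.0100e-02] shift [ -0.  -22.2   0.7] turn [ 0.02 -0.05  0.01] | after-turn axes shift [ -0.  -22.2   0.7] t 10.85 F [-0.   0.4 -0.4] w 0.0265
at [ 0.4887 -0.122   0.0417] rot [ 3.1412e+00 -1.0000e-03  6.0100e-02] shift [  -0.  -126.2    0.6] turn [ 0.02 -0.05  0.01] | after-turn axes shift [  -0.  -126.2    0.7] t 10.85 F [-0.   0.4 -0.4] w 0.0265
[-104.  -125.2]
```

Call:
{"fn": "drive_tool", "kwargs": {
  "increments": [
    [[0, 0, 0], [0, -4, 0], 0.28],
    [[0, 0, 0], [0, -6, 0], 0.28],
    [[0, 0, 0], [0, -4, 0], 0.28],
    [[0, 0, 0], [0, -2, 0], 0.28],
    [[0, 0, 0], [0, -2, 0], 0.28],
    [[0, 0, 0], [0, -2, 0], 0.28],
    [[0, 0, 0], [0, -2, 0], 0.28],
    [[0, 0, 0], [0, -3, 0], 0.28],
    [[0, 0, 0], [0, -4, 0], 0.28],
    [[0, 0, 0], [0, -5, 0], 0.28],
    [[0, 0, 0], [0, -6, 0], 0.28],
    [[0, 0, 0], [0, -6, 0], 0.28],
    [[0, 0, 0], [0, -6, 0], 0.28],
    [[0, 0, 0], [0, -4, 0], 0.28],
    [[0, 0, 0], [0, -2, 0], 0.28],
    [[0, 0, 0], [0, 0, 0], 0.28]
  ]
}}

```text
time_s: 12.85
ee_pos: [0.4847, -0.0638, 0.041]
eef_rot: [-3.141, 0.0, 0.06]
force: [-0.1, -0.5, 0.1]
grip_width: 0.0266
```

```bash
python3 - <<'E'
from h import *
plan(RW(-104,1,.041),.06);print(toR(tool()[0]))
im=ctrl.camera('top')[:,:,::-1];w=ctrl.camera('wrist')[:,:,::-1]
cv2.imwrite('pics/t4.png',np.vstack([cv2.resize(im[160:260,220:390],(680,400)),w[200:400]][0:1]));cv2.imwrite('pics/w4.png',w)
E
```

```text
at [ 0.4847 -0.0638  0.041 ] rot [-3.1414e+00  1.0000e-04  6.0100e-02] shift [  0.5 -67.9   0. ] turn [-0.01  0.01  0.  ] | after-turn axes shift [  0.5 -67.9  -0. ] t 12.85 F [-0.1 -0.5  0.1] w 0.0266
[-104.5  -66.9]
```

View pics/t4.png

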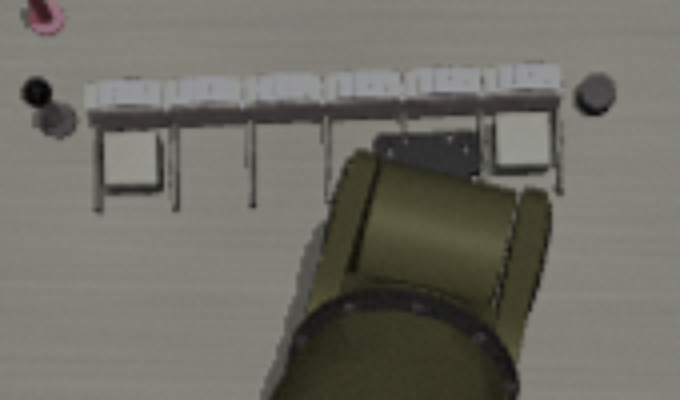

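View pics/w4.png

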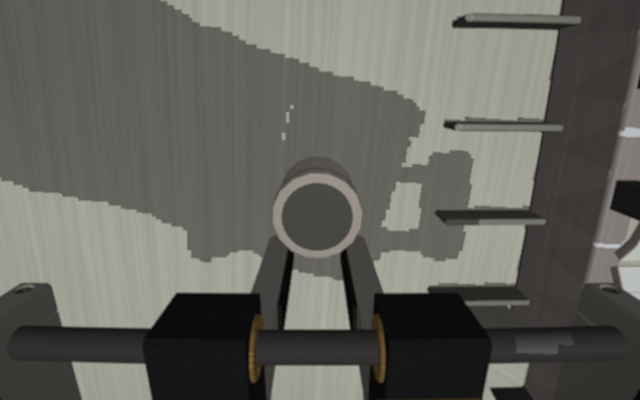

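Call:
{"fn": "drive_tool", "kwargs": {
  "increments": [
    [[0, 0, 0], [0, -2, 0], 0.28],
    [[0, 0, 0], [0, -4, 0], 0.28],
    [[0, 0, 0], [0, -6, 0], 0.28],
    [[0, 0, 0], [0, -6, 0], 0.28],
    [[0, 0, 0], [0, -6, 0], 0.28],
    [[0, 0, 0], [0, -6, 0], 0.28],
    [[0, 0, 0], [0, -6, 0], 0.28],
    [[0, 0, 0], [0, -6, 0], 0.28],
    [[0, 0, 0], [0, -6, 0], 0.28],
    [[0, 0, 0], [0, -6, 0], 0.28],
    [[0, 0, 0], [0, -5, 0], 0.28],
    [[0, 0, 0], [0, -3, 0], 0.28],
    [[0, 0, 0], [0, -2, 0], 0.28],
    [[0, 0, 0], [0, 0, 0], 0.28]
  ]
}}

```text
time_s: 14.7
ee_pos: [0.4809, -0.0, 0.041]
eef_rot: [-3.141, 0.0, 0.06]
force: [0.1, -0.6, -1.6]
grip_width: 0.0261
```

```bash
python3 - <<'E'
from h import *
plan(RW(-104,1,.041),.06);print(toR(tool()[0]))
C=cam('wrist');w=ctrl.camera('wrist')[:,:,::-1];cv2.imwrite('pics/w5.png',w)
import pickle;pickle.dump(C,open('w5.pkl','wb'))
t=atz('wrist',317,214,.048,C);print(t,toR(t))
E
```

```text
at [ 0.4809 -0.      0.041 ] rot [-3.1415e+00  1.0000e-04  6.0000e-02] shift [ 0.5 -4.   0. ] turn [-0.01  0.01  0.  ] | after-turn axes shift [ 0.5 -4.   0. ] t 14.7 F [ 0.1 -0.6 -1.6] w 0.0261
[-104.5   -3. ]
[0.47913106 0.02533674 0.048     ] [-104.7   22.5]
```

View pics/w5.png

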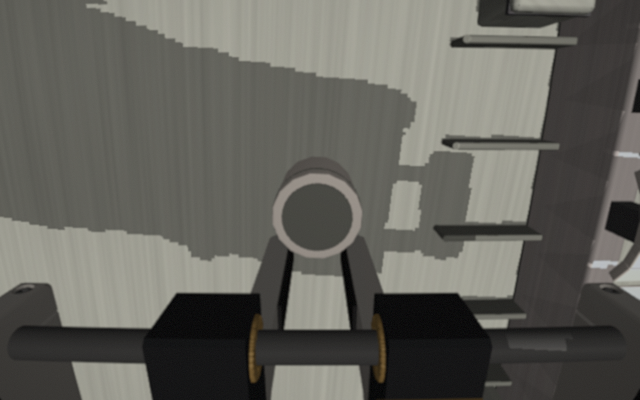

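```bash
python3 - <<'E'
from h import *
import pickle
C=pickle.load(open('w5.pkl','rb'))
for y in (108,54,0,-54): print(y,[proj('wrist',RW(-32,y+e,.018),C)[0].round(1).tolist() for e in(-2,0,2)])
im=cv2.imread('pics/w5.png');cv2.imwrite('pics/w5c.png',cv2.resize(im[130:245,425,None].reshape(115,1,3) if 0 else im[130:245,425:560],None,fx=5,fy=5,interpolation=cv2.INTER_CUBIC))
E
```

```text
108 [[461.3, 37.5], [461.7, 33.3], [462.1, 29.0]]
54 [[450.8, 144.5], [451.1, 140.8], [451.5, 137.1]]
0 [[440.8, 236.7], [441.2, 233.5], [441.5, 230.3]]
-54 [[431.7, 315.7], [432.1, 313.0], [432.4, 310.2]]
```

View pics/w5c.png

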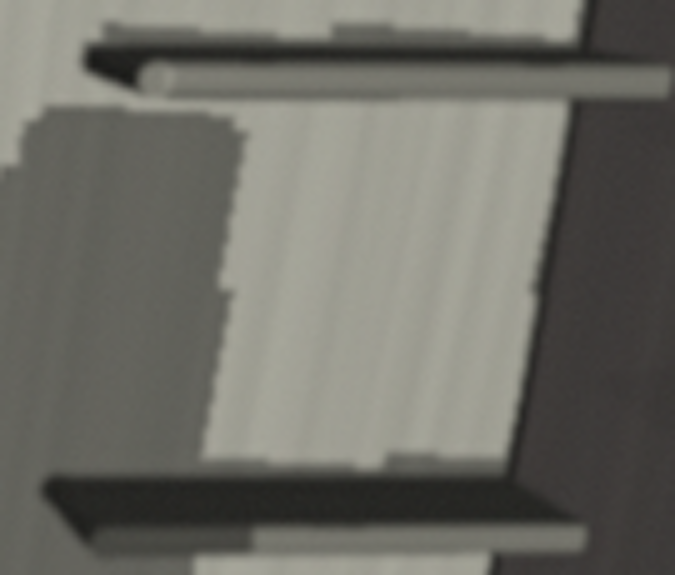

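Call:
{"fn": "drive_tool", "kwargs": {
  "increments": [
    [[0, 0, 0], [0, -1, 0], 0.28],
    [[0, 0, 0], [0, -1, 0], 0.28],
    [[0, 0, 0], [0, 0, 0], 0.28],
    [[0, 0, 0], [0, 0, 0], 0.28],
    [[0, 0, 0], [0, 5, 0], 0.28],
    [[0, 0, 0], [0, 15, 0], 0.28],
    [[0, 0, 0], [0, 15, 0], 0.28],
    [[0, 0, 0], [0, 0, -20], 0.28],
    [[0, 0, 0], [0, 0, -40], 0.28],
    [[0, 0, 0], [-20, 0, -40], 0.28],
    [[0, 0, 0], [-20, -10, -20], 0.28]
  ]
}}

```text
time_s: 16.12
ee_pos: [0.4423, -0.0266, 0.1629]
eef_rot: [3.141, -0.002, 0.059]
force: [-0.4, 0.7, -0.2]
grip_width: 0.0261
```

Call:
{"fn": "drive_tool", "kwargs": {
  "increments": [
    [[0, 0, -10], [0, 0, 0], 0.28],
    [[0, 0, -10], [0, 0, 0], 0.28],
    [[0, 0, -10], [0, 0, 0], 0.28],
    [[0, 0, -10], [0, 0, 0], 0.28],
    [[0, 0, -10], [0, 0, 0], 0.28],
    [[0, 0, -10], [0, 0, 0], 0.28],
    [[0, 0, -10], [0, 0, 0], 0.28],
    [[0, 0, -10], [0, 0, 0], 0.28],
    [[0, 0, -10], [0, 0, 0], 0.28],
    [[0, 0, 0], [0, 0, 0], 0.28]
  ]
}}

```text
time_s: 17.38
ee_pos: [0.4423, -0.0262, 0.161]
eef_rot: [-3.142, 0.0, 1.629]
force: [0.1, -0.0, -0.8]
grip_width: 0.0264
```

```bash
python3 - <<'E'
from h import *
plan(RW(-155,24.5,.041),.06+np.pi/2);print(toR(tool()[0]))
C=cam('wrist');w=ctrl.camera('wrist')[:,:,::-1];cv2.imwrite('pics/w6.png',w)
import pickle;pickle.dump(C,open('w6.pkl','wb'))
E
```

```text
at [ 0.4423 -0.0262  0.161 ] rot [-3.1416  0.      1.629 ] shift [ 51.3 -10.6 120. ] turn [-0.   0.  -0.1] | after-turn axes shift [ 51.3 -10.5 120. ] t 17.375 F [ 0.1 -0.  -0.8] w 0.0264
[-144.5  -26.8]
```

View pics/w6.png

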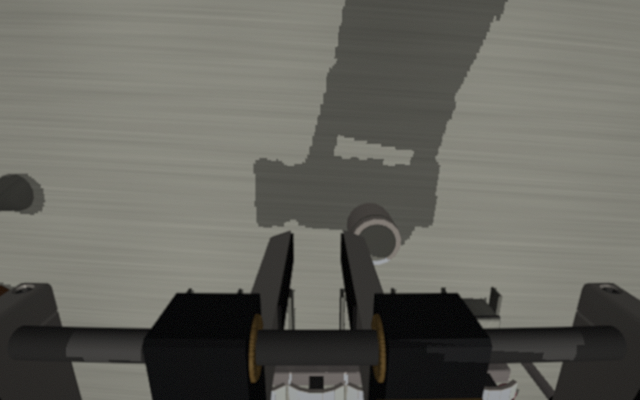

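Call:
{"fn": "drive_tool", "kwargs": {
  "increments": [
    [[0, 0, 10], [0, 0, 0], 0.28],
    [[0, 0, 10], [0, 0, 0], 0.28],
    [[0, 0, 10], [0, 0, 0], 0.28],
    [[0, 0, 10], [0, 0, 0], 0.28],
    [[0, 0, 10], [0, 0, 0], 0.28],
    [[0, 0, 10], [0, 0, 0], 0.28],
    [[0, 0, 10], [0, 0, 0], 0.28],
    [[0, 0, 10], [0, 0, 0], 0.28],
    [[0, 0, 10], [0, 0, 0], 0.28],
    [[0, 0, 10], [0, 0, 0], 0.28],
    [[0, 0, 10], [0, 0, 0], 0.28],
    [[0, 0, 10], [0, 0, 0], 0.28],
    [[0, 0, 10], [0, 0, 0], 0.28],
    [[0, 0, 10], [0, 0, 0], 0.28],
    [[0, 0, 10], [0, 0, 0], 0.28],
    [[0, 0, 10], [0, 0, 0], 0.28],
    [[0, 0, 10], [0, 0, 0], 0.28],
    [[0, 0, 10], [0, 0, 0], 0.28],
    [[0, 0, 0], [-25, 3, 30], 0.28],
    [[0, 0, 0], [-26, 5, 20], 0.28]
  ]
}}

```text
time_s: 19.92
ee_pos: [0.431, 0.0251, 0.1101]
eef_rot: [3.141, 0.0, -1.516]
force: [0.7, -0.2, -1.3]
grip_width: 0.0268
```

```bash
python3 - <<'E'
from h import *
plan(RW(-155,24.5,.041),.06-np.pi/2);print(toR(tool()[0]))
C=cam('wrist');w=ctrl.camera('wrist')[:,:,::-1];cv2.imwrite('pics/w7.png',w)
import pickle;pickle.dump(C,open('w7.pkl','wb'))
for y in (54,0): print([proj('wrist',RW(-30,y-2.3,z),C)[0].round(1).tolist() for z in(.018,)])
E
```

```text
at [0.431  0.0251 0.1101] rot [ 3.1412  0.     -1.5163] shift [ 0.6  2.2 69.1] turn [ 0.02  0.   -0.32] | after-turn axes shift [ 0.6  2.2 69.1] t 19.925 F [ 0.7 -0.2 -1.3] w 0.0268
[-152.8   25.1]
[[274.5, 33.8]]
[[353.4, 33.4]]
```

View pics/w7.png

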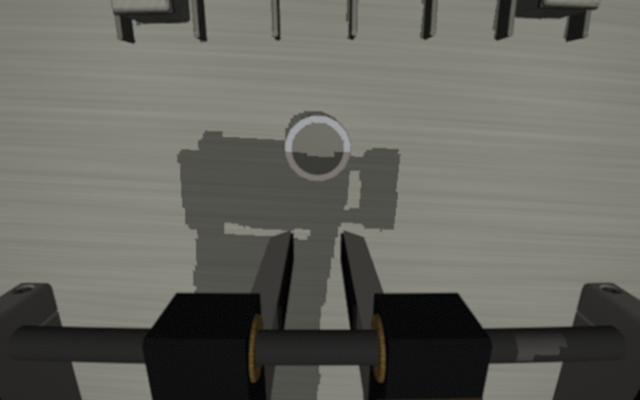

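```bash
python3 - <<'E'
from h import *
import pickle
C=pickle.load(open('w7.pkl','rb'))
t=atz('wrist',317.7,147,.048,C);print('tub',toR(t))
for u in (276.2,352):
  print('div',toR(atz('wrist',u,36,.018,C)))
im=cv2.imread('pics/w7.png');cv2.imwrite('pics/w7c.png',cv2.resize(im[0:190,250:400],None,fx=3.1,fy=3.1,interpolation=cv2.INTER_CUBIC))
E
```

```text
tub [-103.7   22.6]
div [-31.4  50.6]
div [-31.7  -1.4]
```

View pics/w7c.png

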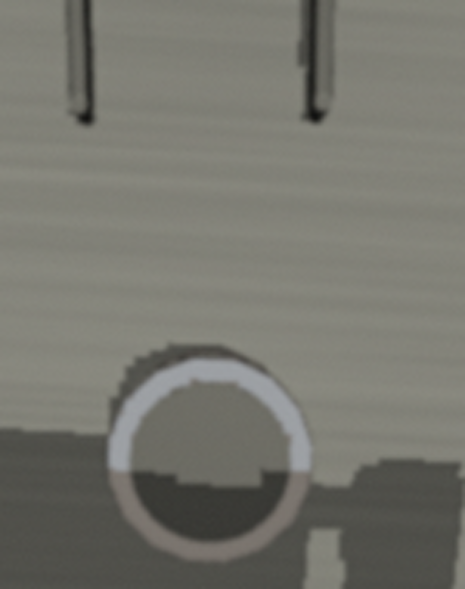

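Call:
{"fn": "drive_tool", "kwargs": {
  "increments": [
    [[0, 0, -0.3], [1, 2, 10], 0.28],
    [[0, 0, 0], [0, 0, 25], 0.28],
    [[0, 0, 0], [0, 0, 20], 0.28],
    [[0, 0, 0], [0, 0, 11], 0.28],
    [[0, 0, 0], [0, 0, 3], 0.28],
    [[0, 0, 0], [0, 0, 0], 0.28]
  ]
}}

```text
time_s: 20.72
ee_pos: [0.4297, 0.0236, 0.0425]
eef_rot: [-3.141, -0.0, -1.506]
force: [0.0, -0.2, -0.5]
grip_width: 0.0266
```

```bash
python3 - <<'E'
from h import *
plan(RW(-155,24,.041),.06-np.pi/2);print(toR(tool()[0]))
E
```

```text
at [0.4297 0.0236 0.0425] rot [-3.1410e+00 -1.0000e-04 -1.5061e+00] shift [-0.3  0.8  1.5] turn [-0.04 -0.01  0.27] | after-turn axes shift [-0.3  0.8  1.5] t 20.725 F [ 0.  -0.2 -0.5] w 0.0266
[-154.2   23.7]
```

Call:
{"fn": "drive_tool", "kwargs": {
  "increments": [
    [[0, 0, 0.2], [0, -6, 0.5], 0.28],
    [[0, 0, 0], [0, -6, 0], 0.28],
    [[0, 0, 0], [0, -4, 0], 0.28],
    [[0, 0, 0], [0, -2, 0], 0.28],
    [[0, 0, 0], [0, -2, 0], 0.28],
    [[0, 0, 0], [0, -2, 0], 0.28],
    [[0, 0, 0], [0, -2, 0], 0.28],
    [[0, 0, 0], [0, -2, 0], 0.28],
    [[0, 0, 0], [0, -4, 0], 0.28],
    [[0, 0, 0], [0, -5, 0], 0.28],
    [[0, 0, 0], [0, -6, 0], 0.28],
    [[0, 0, 0], [0, -6, 0], 0.28],
    [[0, 0, 0], [0, -6, 0], 0.28],
    [[0, 0, 0], [0, -6, 0], 0.28],
    [[0, 0, 0], [0, -4, 0], 0.28],
    [[0, 0, 0], [0, -2, 0], 0.28],
    [[0, 0, 0], [0, 0, 0], 0.28]
  ]
}}

```text
time_s: 22.85
ee_pos: [0.4943, 0.0279, 0.0415]
eef_rot: [-3.141, -0.0, -1.509]
force: [-0.0, 0.1, -0.7]
grip_width: 0.0264
```

```bash
python3 - <<'E'
from h import *
plan(RW(-155,24,.041),.06-np.pi/2);print(toR(tool()[0]))
C=cam('wrist');w=ctrl.camera('wrist')[:,:,::-1];cv2.imwrite('pics/w8.png',w)
import pickle;pickle.dump(C,open('w8.pkl','wb'))
E
```

```text
at [0.4943 0.0279 0.0415] rot [-3.1414 -0.     -1.5091] shift [-0.  65.6  0.5] turn [-0.01 -0.    0.1 ] | after-turn axes shift [ 0.1 65.6  0.5] t 22.85 F [-0.   0.1 -0.7] w 0.0264
[-89.4  24.1]
```

View pics/w8.png

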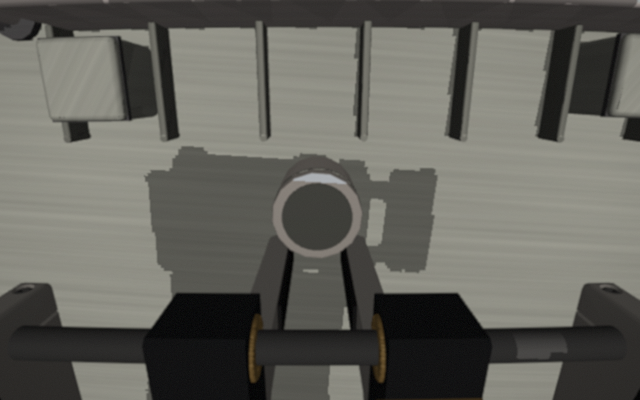

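```bash
python3 - <<'E'
from h import *
import pickle
C=pickle.load(open('w8.pkl','rb'))
im=cv2.imread('pics/w8.png');cv2.imwrite('pics/w8c.png',cv2.resize(im[10:270,240:390],None,fx=3,fy=2.2,interpolation=cv2.INTER_CUBIC)) if 0 else cv2.imwrite('pics/w8c.png',cv2.resize(im[10:260,240:390],None,fx=2.4,fy=2.4,interpolation=cv2.INTER_CUBIC))
print('tub',toR(atz('wrist',317,213,.048,C)))
for u,v in ((263,137),(364,137),(261,24),(366,24)): print(toR(atz('wrist',u,v,.018,C)))
E
```

```text
tub [-62.4  22.4]
[-29.5  51.5]
[-29.4  -2.9]
[26.6 50.5]
[26.7 -1.9]
```

View pics/w8c.png

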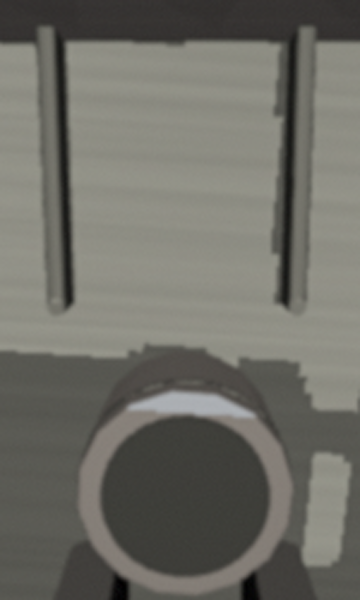

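Call:
{"fn": "drive_tool", "kwargs": {
  "increments": [
    [[0, 0, 0], [-0.5, -2, 0], 0.28],
    [[0, 0, 0], [-0.5, -2, 0], 0.28],
    [[0, 0, 0], [-0.5, -2, 0], 0.28],
    [[0, 0, 0], [-0.3, -2, 0], 0.28],
    [[0, 0, 0], [0, -2, 0], 0.28],
    [[0, 0, 0], [0, -3, 0], 0.28],
    [[0, 0, 0], [0, -4, 0], 0.28],
    [[0, 0, 0], [0, -4, 0], 0.28],
    [[0, 0, 0], [0, -3, 0], 0.28],
    [[0, 0, 0], [0, -1, 0], 0.28],
    [[0, 0, 0], [0, 0, 0], 0.28]
  ]
}}

```text
time_s: 24.28
ee_pos: [0.5191, 0.0312, 0.0415]
eef_rot: [-3.141, -0.0, -1.509]
force: [-1.4, 0.4, -0.4]
grip_width: 0.0264
```

```bash
python3 - <<'E'
from h import *
plan(RW(-155,24,.041),.06-np.pi/2);print(toR(tool()[0]))
C=cam('wrist');w=ctrl.camera('wrist')[:,:,::-1];cv2.imwrite('pics/w9.png',w)
import pickle;pickle.dump(C,open('w9.pkl','wb'))
cv2.imwrite('pics/w9c.png',cv2.resize(w[10:260,240:390],None,fx=2.4,fy=2.4,interpolation=cv2.INTER_CUBIC))
E
```

```text
at [0.5191 0.0312 0.0415] rot [-3.1415 -0.     -1.509 ] shift [ 1.8 90.6  0.5] turn [-0.01 -0.    0.1 ] | after-turn axes shift [ 1.9 90.6  0.5] t 24.275 F [-1.4  0.4 -0.4] w 0.0264
[-64.4  25.9]
```

View pics/w9c.png

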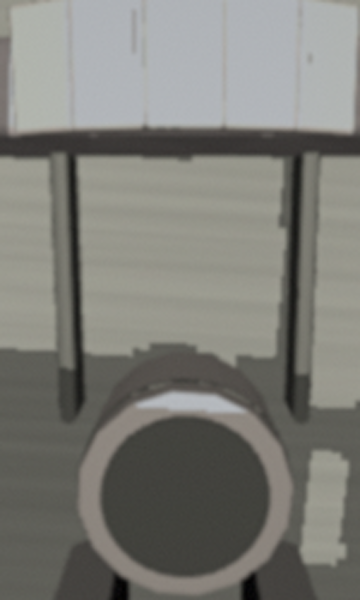

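Call:
{"fn": "drive_tool", "kwargs": {
  "increments": [
    [[0, 0, 0], [0, -2, 0], 0.28],
    [[0, 0, 0], [0, -3, 0], 0.28],
    [[0, 0, 0], [0, -4, 0], 0.28],
    [[0, 0, 0], [0, -4, 0], 0.28],
    [[0, 0, 0], [0, -4, 0], 0.28],
    [[0, 0, 0], [0, -4, 0], 0.28],
    [[0, 0, 0], [0, -4, 0], 0.28],
    [[0, 0, 0], [0, -4, 0], 0.28],
    [[0, 0, 0], [0, -4, 0], 0.28],
    [[0, 0, 0], [0, -4, 0], 0.28],
    [[0, 0, 0], [0, -3, 0], 0.28],
    [[0, 0, 0], [0, -1, 0], 0.28],
    [[0, 0, 0], [0, 0, 0], 0.28]
  ]
}}

```text
time_s: 25.95
ee_pos: [0.56, 0.0337, 0.0415]
eef_rot: [-3.142, -0.0, -1.509]
force: [-0.1, 0.4, 0.6]
grip_width: 0.0265
```

```bash
python3 - <<'E'
from h import *
plan(RW(-155,24,.041),.06-np.pi/2);print(toR(tool()[0]))
C=cam('wrist');w=ctrl.camera('wrist')[:,:,::-1]
cv2.imwrite('pics/w10c.png',cv2.resize(w[10:260,240:390],None,fx=2.4,fy=2.4,interpolation=cv2.INTER_CUBIC))
E
```

```text
at [0.56   0.0337 0.0415] rot [-3.1415 -0.     -1.509 ] shift [  1.8 131.6   0.5] turn [-0.  -0.   0.1] | after-turn axes shift [  2.  131.6   0.5] t 25.95 F [-0.1  0.4  0.6] w 0.0265
[-23.4  26. ]
```

View pics/w10c.png

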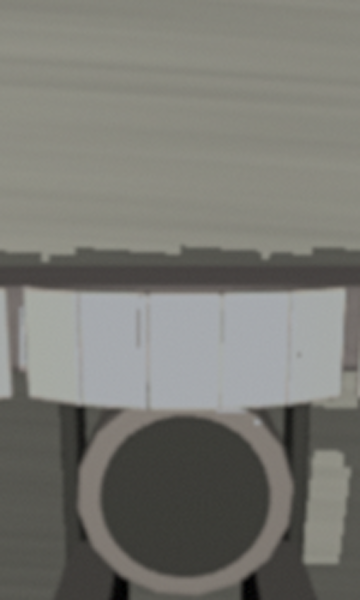

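Call:
{"fn": "drive_tool", "kwargs": {
  "increments": [
    [[0, 0, 0], [0, -1, 0], 0.28],
    [[0, 0, 0], [0, -1, 0], 0.28],
    [[0, 0, 0], [0, -1, 0], 0.28],
    [[0, 0, 0], [0, -1, 0], 0.28],
    [[0, 0, 0], [0, 0, 0], 0.28]
  ]
}}

```text
time_s: 26.62
ee_pos: [0.5641, 0.034, 0.0415]
eef_rot: [-3.142, -0.0, -1.509]
force: [-1.0, -0.2, 0.6]
grip_width: 0.0263
```

Call:
{"fn": "drive_tool", "kwargs": {
  "increments": [
    [[0, 0, 0], [0, -1, 0], 0.28],
    [[0, 0, 0], [0, 0, 0], 0.28]
  ]
}}

```text
time_s: 26.88
ee_pos: [0.5648, 0.034, 0.0415]
eef_rot: [3.141, -0.0, -1.509]
force: [-3.4, 0.4, 2.6]
grip_width: 0.0265
```

Call:
{"fn": "drive_tool", "kwargs": {
  "increments": [
    [[0, 0, 0], [0, -0.7, 0], 0.28],
    [[0, 0, 0], [0, 0, 0], 0.28]
  ]
}}

```text
time_s: 27.12
ee_pos: [0.565, 0.034, 0.0414]
eef_rot: [3.14, 0.0, -1.509]
force: [-8.3, -0.4, 3.7]
grip_width: 0.0263
```

```bash
python3 - <<'E'
from h import *
plan(RW(-155,24,.041),.06-np.pi/2);print(toR(tool()[0]))
C=cam('wrist');w=ctrl.camera('wrist')[:,:,::-1]
cv2.imwrite('pics/w11c.png',cv2.resize(w[10:260,240:390],None,fx=2.4,fy=2.4,interpolation=cv2.INTER_CUBIC))
E
```

```text
at [0.565  0.034  0.0414] rot [ 3.1397  0.     -1.509 ] shift [  1.8 136.5   0.6] turn [0.11 0.   0.1 ] | after-turn axes shift [  2.  136.5   0.4] t 27.125 F [-8.3 -0.4  3.7] w 0.0263
[-18.5  26. ]
```

View pics/w11c.png

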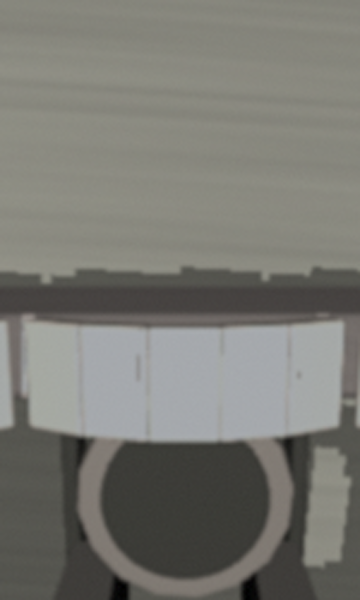

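Call:
{"fn": "drive_tool", "kwargs": {
  "increments": [
    [[0, 0, 0], [0, 2, 0], 0.28],
    [[0, 0, 0], [0, 5, 0], 0.28],
    [[0, 0, 0], [0, 15, 0], 0.28],
    [[0, 0, 0], [0, 30, 0], 0.28],
    [[0, 0, 0], [0, 30, -10], 0.28],
    [[0, 0, 0], [0, 20, -30], 0.28],
    [[0, 0, 0], [0, 0, -40], 0.28],
    [[0, 0, 0], [0, 0, -40], 0.28],
    [[0, 0, 0], [0, 0, -10], 0.28],
    [[0, 0, 0], [0, 0, 0], 0.28]
  ]
}}

```text
time_s: 28.42
ee_pos: [0.4639, 0.0278, 0.1714]
eef_rot: [-3.141, -0.0, -1.509]
force: [-0.1, 0.1, -0.6]
grip_width: 0.0262
```

```bash
python3 - <<'E'
from h import *
plan(RW(-155,24,.041),.06-np.pi/2);print(toR(tool()[0]))
C=cam('wrist');w=ctrl.camera('wrist')[:,:,::-1];cv2.imwrite('pics/w12.png',w);import pickle;pickle.dump(C,open('w12.pkl','wb'))
s=ctrl.camera('scene')[:,:,::-1];cv2.imwrite('pics/s12.png',np.hstack([cv2.resize(s[160:300,250:400],(600,560),interpolation=cv2.INTER_CUBIC)]))
t=ctrl.camera('top')[:,:,::-1];cv2.imwrite('pics/t12.png',t)
E
```

```text
at [0.4639 0.0278 0.1714] rot [-3.1409e+00 -1.0000e-04 -1.5090e+00] shift [  1.7  35.3 130.3] turn [-0.04 -0.    0.1 ] | after-turn axes shift [  1.8  35.2 130.4] t 28.425 F [-0.1  0.1 -0.6] w 0.0262
[-119.8   25.8]
```

View pics/w12.png

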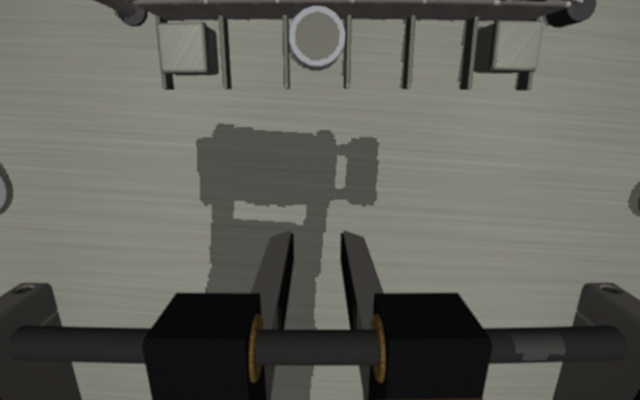

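View pics/s12.png

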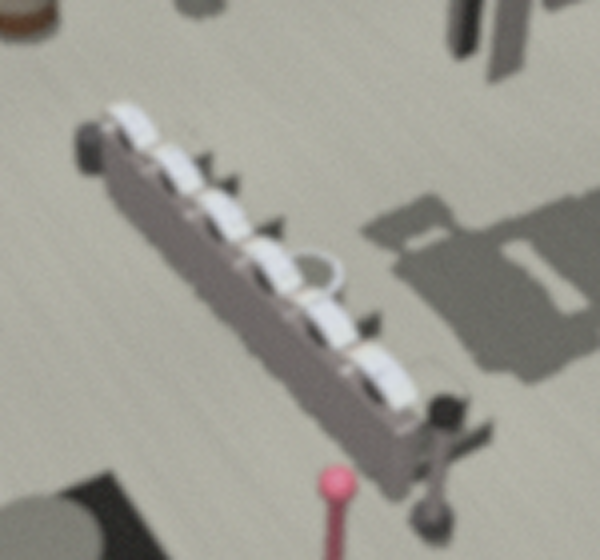

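View pics/t12.png

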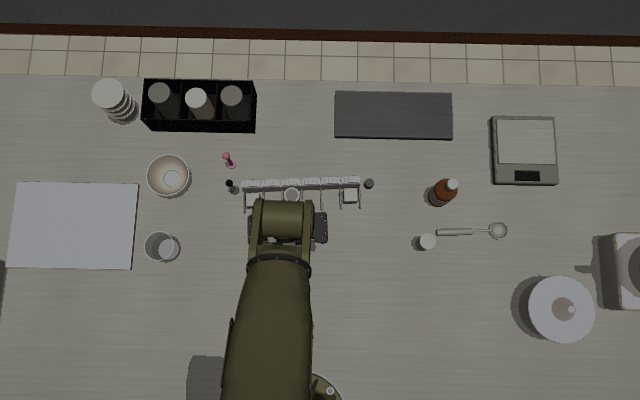

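```bash
python3 - <<'E'
from h import *
import pickle
C=pickle.load(open('w12.pkl','rb'))
print('tub',toR(atz('wrist',317,37.5,.048,C)),[toR(atz('wrist',u,86,.018,C)) for u in(286,348)])
E
```

```text
tub [ 5.4 24.2] [array([-29.7,  51.3]), array([-29.5,  -3.2])]
```

```bash
python3 - <<'E'
from h import *
import pickle
C=pickle.load(open('w12.pkl','rb'))
im=cv2.imread('pics/w12.png')
big=cv2.resize(im[0:100,260:370],None,fx=6,fy=6,interpolation=cv2.INTER_CUBIC)
def dr(P,col):
    q=proj('wrist',P,C);q=((q-[260,0]+.5)*6-.5)
    for a in q: cv2.circle(big,tuple(int(round(v)) for v in a),2,col,-1)
th=np.linspace(0,6.28,40)
ox,oy=2.4,-2.6
for xc,col in((6,(0,255,0)),(2,(0,0,255))):
    dr([RW(ox+xc+22*np.cos(t),oy+27+22*np.sin(t),.048) for t in th],col)
dr([RW(ox-32,oy+y,.018) for y in(0,54)],(255,0,0))
dr([RW(ox+28,oy+y,.055) for y in range(0,60,3)],(255,255,0))
dr([RW(ox+28,oy+y,.0) for y in (-20,70)],(255,0,255))
cv2.imwrite('pics/w12c.png',big)
E
```

```text
(no output)
```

View pics/w12c.png

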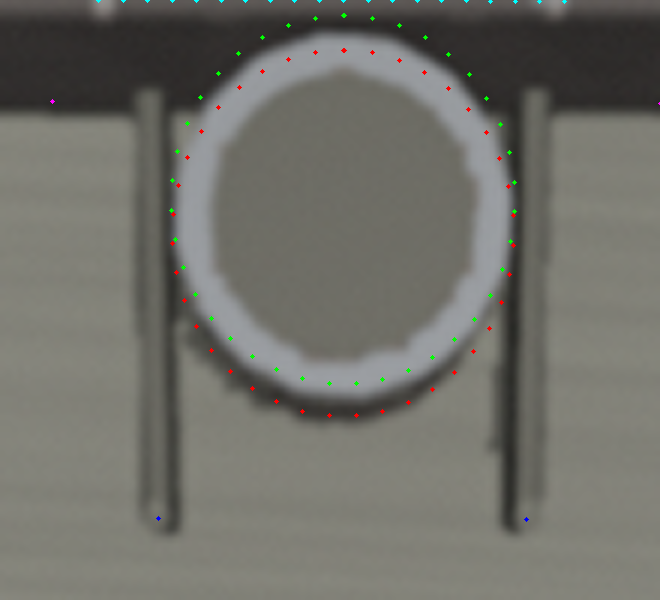

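```bash
python3 - <<'E'
from station import ctrl
print(ctrl.hand_in())
E
```

```text
the job is handed in; nothing more can be done
None
```

I pressed tabs 1, 2 and 3 in order from the black-ball post's end (+y). I then pushed the tub into the third gap and handed the job in at about 28.6 s.

- **Tabs:** I slid the shut fingertip along the rail about 6 mm below crown height. It pressed with about 3–4 N at each of the three crowns, then I lifted straight up off the third. The fingertip stayed well short of tab 4, and the pictures afterwards show all the tabs sprung back.
- **Tub:** I cradled it between the part-open fingers without gripping, pushed it sideways to line up with the gap, then pushed it in. It stopped solidly at the back: force rose to about 8 N with almost no further motion. I then backed the fingers off and raised them clear.
- **Last checks:** In the last wrist picture the tub is upright in the third gap, within about 1 mm of its middle line. The bystanders look unmoved in the top view.
- **Where they disagreed:** The wrist-camera estimates of the tub's depth differ. A first reading relative to the dividers gave x ≈ 3.0 mm. An overlay corrected to the wall's foot gave about 5.4 mm, where fully home is 6 mm and the limit is 2 mm. The force stop supports home, but the first reading leaves only 1 mm of margin.
- **Calibration:** Close wrist views also put the rack 2–2.5 mm from my first fit, so I shifted the tub about 1.8 mm sideways before pushing it into the gap.

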